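# Match the worn shaker bracket and pack its repair kit

## Task

The worn brown bracket on the green mat shows which shape the lab's shaker needs: take the new metal bracket of that same shape from the blue bins and lay it flat on the bottom of the grey kit box, then lay the light orange cover flat on top of it inside the box. Set both down gently, without dropping them, and leave the worn brackets, the other new brackets and everything else on the bench where they are.

Things in the scene. Friction and masses are not known exactly. Their poses are not given: they have to be found in the camera images.
- new_elbow_c (a point): New bright-metal flat bracket, 18 mm thick, all bars 22 mm wide, overall 104 mm (x) by 72 mm (y), lying flat; the point is the centre of that 104 x 72 mm outline, half-way up, z up. L shape: the long bar lies along x at y = -25 mm; the leg, centred on x = +41 mm, runs from the bar to y = +36 mm. Balance point x +13, y -13 mm. About 0.4 kg. Lies in one of the three bins at any yaw.
- new_tee_c (a point): New bright-metal flat bracket, 18 mm thick, all bars 22 mm wide, overall 104 mm (x) by 72 mm (y), lying flat; the point is the centre of that 104 x 72 mm outline, half-way up, z up. T shape: the long bar lies along x at y = -25 mm; the stem, centred on x = 0, runs from the bar (its near face at y = -14 mm) to y = +36 mm. Balance point x 0, y -13 mm. About 0.4 kg. Lies in one of the three bins at any yaw.
- new_zed_c (a point): New bright-metal flat bracket, 18 mm thick, all bars 22 mm wide, overall 104 mm (x) by 72 mm (y), lying flat; the point is the centre of that 104 x 72 mm outline, half-way up, z up. Z shape: the long bar lies along x at y = 0; one leg, centred on x = +41 mm, runs to y = +36 mm and one, centred on x = -41 mm, to y = -36 mm. Balance point at the centre. About 0.4 kg. Lies in one of the three bins at any yaw.
- worn_elbow_c (a point): Worn rust-brown flat bracket, 18 mm thick, all bars 22 mm wide, overall 104 mm (x) by 72 mm (y), lying flat; the point is the centre of that 104 x 72 mm outline, half-way up, z up. Same shape and axes as the new elbow bracket. Lies on the green mat (then it is the sample) or in the red scrap tray.
- worn_tee_c (a point): Worn rust-brown flat bracket, 18 mm thick, all bars 22 mm wide, overall 104 mm (x) by 72 mm (y), lying flat; the point is the centre of that 104 x 72 mm outline, half-way up, z up. Same shape and axes as the new tee bracket. Lies on the green mat (then it is the sample) or in the red scrap tray.
- worn_zed_c (a point): Worn rust-brown flat bracket, 18 mm thick, all bars 22 mm wide, overall 104 mm (x) by 72 mm (y), lying flat; the point is the centre of that 104 x 72 mm outline, half-way up, z up. Same shape and axes as the new zed bracket. Lies on the green mat (then it is the sample) or in the red scrap tray.
- cover_c (a point): Light orange plastic cover, 0.07 kg: flat plate 115 mm (x) by 135 mm (y), 6 mm thick, with a black grip rib standing on its middle, 14 mm wide (x), 70 mm long (y), its top 34 mm above the underside. The point is the middle, 17 mm above the underside; z up. It lies on the bench.
- kit_box: Grey open kit box, fixed to the bench: outside 150 mm (x) by 170 mm (y) by 60 mm high, walls and floor 5 mm (inside 140 by 160 mm). Origin at the centre of its underside. A bracket of the outline 104 x 72 mm laid centrally carries the cover flat, well clear of the box floor; far off centre the cover can tip.
- bins: Blue row of three open bins in one fixed piece: 160 mm (x) by 474 mm (y), 35 mm high, walls and floor 5 mm, dividers across at about y = -78 and +78 mm, so that each bin is about 150 mm square inside. Origin at the centre of its underside.
- mat: Green sample mat, 160 mm square, 5 mm thick, fixed on the bench beside the bins, on the left or the right. Origin at the centre of its underside. The one worn bracket that lies on it is the sample.
- scrap: Red scrap tray, 300 mm (x) by 160 mm (y), 22 mm high, floor 5 mm, fixed on the other side of the bins, holding the two other worn brackets. Origin at the centre of its underside.
- bottle: Bystander: bottle, 64 mm across, 150 mm high, at the right side of the bench. Origin at the centre of its base.
- jar: Bystander: jar, 72 mm across, 90 mm high, at the left side of the bench. Origin at the centre of its base.
- tip_box: Bystander: red pipette-tip box, 85 x 120 mm, 55 mm high, to the right of the robot. Origin at the centre of its base.
- timer: Bystander: white bench timer, 60 x 75 mm, 16 mm high, in front of the robot, between the kit box and the cover. Origin at the centre of its base.

How it is judged (in metres and radians):
On the way:
1. the new bracket of the sample's shape lies flat on the floor of the kit box, let go and at rest (((horizontal distance between worn_elbow_c and mat below 0.06 m and horizontal distance between new_elbow_c and kit_box below 0.06 m and z of new_elbow_c in the frame of kit_box below 0.02 m and angle between new_elbow_c's own z axis and vertical below 0.1 rad and linear speed of new_elbow below 0.03 m/s and contact force between new_elbow and the fingers below 0.1 N) or (horizontal distance between worn_tee_c and mat below 0.06 m and horizontal distance between new_tee_c and kit_box below 0.06 m and z of new_tee_c in the frame of kit_box below 0.02 m and angle between new_tee_c's own z axis and vertical below 0.1 rad and linear speed of new_tee below 0.03 m/s and contact force between new_tee and the fingers below 0.1 N) or (horizontal distance between worn_zed_c and mat below 0.06 m and horizontal distance between new_zed_c and kit_box below 0.06 m and z of new_zed_c in the frame of kit_box below 0.02 m and angle between new_zed_c's own z axis and vertical below 0.1 rad and linear speed of new_zed below 0.03 m/s and contact force between new_zed and the fingers below 0.1 N))), for 0.2 s.
At the end, for the whole second after the job is handed in: New bracket of the sample's shape flat (0.1 rad) on the box floor, centre within 60 mm of the box's and under 20 mm up; cover flat (0.1 rad) on it, middle within 40 mm of the box's centre, 34-47 mm above its underside; both released, at rest; other new brackets moved under 40 mm (((horizontal distance between worn_elbow_c and mat below 0.06 m and horizontal distance between new_elbow_c and kit_box below 0.06 m and z of new_elbow_c in the frame of kit_box below 0.02 m and angle between new_elbow_c's own z axis and vertical below 0.1 rad and linear speed of new_elbow below 0.03 m/s and contact force between new_elbow and the fingers below 0.1 N and distance of each of new_tee_c, new_zed_c from where it was at the start of the episode below 0.04 m) or (horizontal distance between worn_tee_c and mat below 0.06 m and horizontal distance between new_tee_c and kit_box below 0.06 m and z of new_tee_c in the frame of kit_box below 0.02 m and angle between new_tee_c's own z axis and vertical below 0.1 rad and linear speed of new_tee below 0.03 m/s and contact force between new_tee and the fingers below 0.1 N and distance of each of new_elbow_c, new_zed_c from where it was at the start of the episode below 0.04 m) or (horizontal distance between worn_zed_c and mat below 0.06 m and horizontal distance between new_zed_c and kit_box below 0.06 m and z of new_zed_c in the frame of kit_box below 0.02 m and angle between new_zed_c's own z axis and vertical below 0.1 rad and linear speed of new_zed below 0.03 m/s and contact force between new_zed and the fingers below 0.1 N and distance of each of new_elbow_c, new_tee_c from where it was at the start of the episode below 0.04 m)) and horizontal distance between cover_c and kit_box below 0.04 m and z of cover_c in the frame of kit_box between 0.034 and 0.047 m and angle between cover_c's own z axis and vertical below 0.1 rad and linear speed of cover below 0.03 m/s and contact force between cover and the fingers below 0.1 N); the robot touches nothing.
It fails at once if a worn bracket, whether the sample or one in the scrap tray, is moved by more than 40 mm (distance of any of worn_elbow_c, worn_tee_c, worn_zed_c from where it was at the start of the episode above 0.04 m).
It fails at once if a new bracket of another shape is moved by more than 40 mm ((horizontal distance between worn_elbow_c and mat below 0.06 m and distance of any of new_tee_c, new_zed_c from where it was at the start of the episode above 0.04 m) or (horizontal distance between worn_tee_c and mat below 0.06 m and distance of any of new_elbow_c, new_zed_c from where it was at the start of the episode above 0.04 m) or (horizontal distance between worn_zed_c and mat below 0.06 m and distance of any of new_elbow_c, new_tee_c from where it was at the start of the episode above 0.04 m)).
It fails at once if the bottle, jar, tip box or timer is moved by more than 40 mm (distance of any of bottle, jar, tip_box, timer from where it was at the start of the episode above 0.04 m).
It fails at once if a new bracket or the cover is dropped or thrown into the kit box (faster than 0.6 m/s within it, as after a fall of about 20 mm) ((horizontal distance between new_elbow_c and kit_box below 0.07 m and z of new_elbow_c in the frame of kit_box below 0.06 m and linear speed of new_elbow above 0.6 m/s) or (horizontal distance between new_tee_c and kit_box below 0.07 m and z of new_tee_c in the frame of kit_box below 0.06 m and linear speed of new_tee above 0.6 m/s) or (horizontal distance between new_zed_c and kit_box below 0.07 m and z of new_zed_c in the frame of kit_box below 0.06 m and linear speed of new_zed above 0.6 m/s) or (horizontal distance between cover_c and kit_box below 0.07 m and z of cover_c in the frame of kit_box below 0.06 m and linear speed of cover above 0.6 m/s)).
It also fails if it takes over 64 s, if anything falls off the work surface, if the arm or the gripper's body presses on something with over 40 N, if the wrist force passes 120 N, or if a joint passes its speed limit or range.

## Robot

A 6-joint arm with a two-finger parallel gripper is mounted at the origin on the work surface. World frame = base frame: x ahead of the robot, y to its left, z up, the work surface at z = 0. Lengths are in m, angles in degrees, forces in N, time in s.
With the tool pointing down it reaches from about 0.325 to 0.85 m from the base axis. Payload 15.5 kg.
Tool frame: the origin (TCP) lies at the very end of the fingers, on their centre line; the grasp point (between the pads) lies arm.grip_depth behind it (arm.grip_depth is the distance from the TCP to the grasp point, in m); z points along the fingers, y is the line along which they close (so a half turn about z gives the same grasp; the last joint's range is limited). The gripper opens to 91 mm and grips with 3 to 60 N. Pads are 32 mm wide; open, the fingers measure 118 mm over their backs; the gripper's body (76 mm by 178 mm) begins 60 mm behind the grasp point.
Start: joints at [-77.664, 28.281, 77.091, -0, 74.628, -5.472], TCP at [0.191, -0.595, 0.19] pointing down, gripper open.
Joint ranges: [-166.48, 166.48], [-47.26, 123.95], [12.59, 153.08], [-70.14, 250.14], [6.76, 159.57], [-176.63, 176.63]. Speed limits (degrees/s): [108.29, 108.29, 147.25, 172.46, 172.46, 172.46].

## Interface

Orientations are given as a 3x3 rotation matrix whose columns are the frame's x, y, z axes.
In Python, from rig import arm gives the robot as it stands. Calls block until the motion is done:
- arm.move_to(position, orientation): joint-space move of the TCP to a pose.
- arm.move_l(position, orientation=None, feed=0.15): straight line of the TCP; orientation=None keeps the orientation; feed is the mean speed in m/s.
- arm.move_joints(angles): joint-space move.
- arm.grip(opening): finger opening in m; the grip force is fixed at half the most; returns when the fingers have stopped.
- arm.sleep(seconds).
- arm.solve_ik(position, orientation): joint angles nearest the present ones, or None.
- arm.snapshot(name): name is "scene" or "side" or "wrist"; returns the picture (400x640x3 uint8, red, green, blue); there is no depth.
- arm.get_calibration(name): a dict with "intrinsics" (3x3 intrinsics, pixels), "k1" (the pictures are not rectified: a ray, as slopes to the right and down, at radius r is drawn at 1 + k1 r^2 times it, then the intrinsics apply), "cam_to_world" (4x4, takes a point from camera to world coordinates). Camera axes: x right, y down, z forward; pixel columns grow to the right and rows downward; lengths in m; the calibration is good to about 2 mm. A picture is of the moment at which its call begins: read the wrist's pose just before it. get_calibration takes no time and is no camera call; for the wrist camera it gives the pose at the moment of the call.
A pose or a line that the arm cannot do raises arm.Unreachable and nothing moves.
- arm.sign_off(): hands the job in; it is judged then, once.
Readings, each from a call of its own:
- arm.current_t(): time.
- arm.current_joint_positions(): joint angles.
- arm.current_dq(): joint speeds.
- arm.current_tau(): joint torques, N m.
- arm.current_ee_pos(): TCP position.
- arm.current_tool_rot(): TCP orientation.
- arm.current_force(): force on the tool from outside, world axes, zero at the start.
- arm.current_torque(): the same for the moment, N m.
- arm.current_width(): finger opening in m.
- arm.current_grasp_force(): force on a finger pad.
Only numpy, scipy, OpenCV 4.12 (cv2) and the standard library are available. Lean on these libraries where they do the work, as an engineer would, in place of code of your own. Each camera call takes 0.05 s, during which the arm holds its last target. There are 200 camera calls.

## Working session

There is one attempt and no reset: what is moved stays moved. The work goes in short steps, each a Python script; the robot and the scene stay as the last script left them, time stands still between calls to the robot, and variables do not carry over. Pictures are saved under pics/ and viewed, at most 10 in all, crops included, and the job is handed in when it is done.

```bash
mkdir -p pics; ls; python3 - <<'E'
from rig import arm
import cv2
for n in("scene","side"):
    im=arm.snapshot(n); cv2.imwrite(f"pics/{n}0.png",im[:,:,::-1]); c=arm.get_calibration(n); print(n,c)
print(arm.grip_depth,arm.current_t(),arm.current_tool_rot())
E
```

```text
pics
scene {'intrinsics': array([[412.18569352,   0.        , 318.50705129],
       [  0.        , 412.18569352, 187.90171198],
       [  0.        ,   0.        ,   1.        ]]), 'k1': -0.09583699046507396, 'cam_to_world': array([[-0.43859401,  0.69358382, -0.57146896,  1.2211956 ],
       [ 0.89868239,  0.3368748 , -0.28086531,  0.37780213],
       [-0.00229014, -0.63675494, -0.77106284,  1.07350295],
       [ 0.        ,  0.        ,  0.        ,  1.        ]])}
side {'intrinsics': array([[464.60054078,   0.        , 312.3912712 ],
       [  0.        , 464.60054078, 201.75695594],
       [  0.        ,   0.        ,   1.        ]]), 'k1': -0.07345584892533344, 'cam_to_world': array([[ 0.96304244,  0.14259337, -0.22850906,  0.86131854],
       [ 0.26911928, -0.54448101,  0.79442762, -1.43193689],
       [-0.01113873, -0.82656371, -0.56273294,  1.07025174],
       [ 0.        ,  0.        ,  0.        ,  1.        ]])}
0.0188 0.1 [[ 9.52096945e-01  3.05796241e-01 -2.56872459e-04]
 [ 3.05796337e-01 -9.52096339e-01  1.07807987e-03]
 [ 8.51054426e-05 -1.10498721e-03 -9.99999386e-01]]
```

View pics/scene0.png

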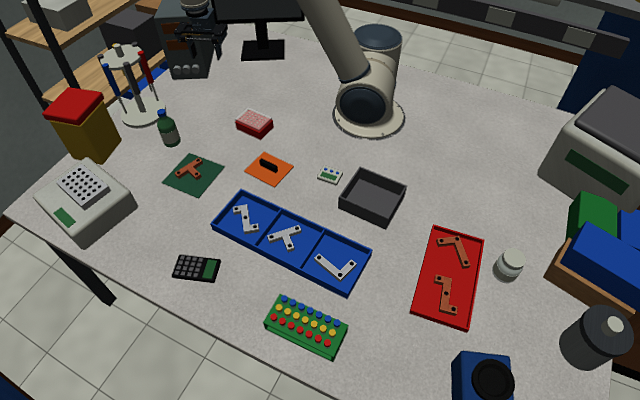

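View pics/side0.png

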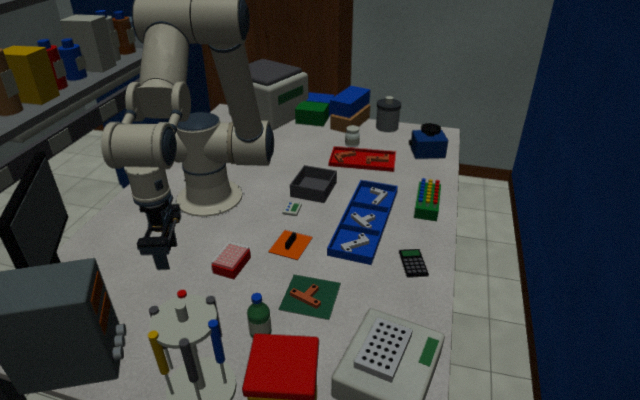

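The mat at scene (193,174) holds a tee-like worn bracket. The new tee appears to be in the middle bin at (285,236), with the zed at (245,218) and the elbow at (335,265). The cover is at (269,168), the kit box at (373,197) and the timer at (330,175). Next I'll get coarse positions and a closer look at the shapes.

```bash
cat > h.py <<'E'
import numpy as np, cv2
from rig import arm
def ray(c,uv):
    K=c["intrinsics"]; uv=np.atleast_2d(np.asarray(uv,float))
    p=cv2.undistortPoints(uv[:,None,:],K,np.array([c["k1"],0,0,0,0.]))[:,0]
    T=c["cam_to_world"]; return T[:3,3],np.c_[p,np.ones(len(p))]@T[:3,:3].T
def plane(c,uv,z):
    o,d=ray(c,uv); return o+d*((z-o[2])/d[:,2])[:,None]
def rot(yaw):  # tool down; closing line (tool y) along yaw+90deg... x axis at yaw (deg)
    a=np.radians(yaw); return np.array([[np.cos(a),np.sin(a),0],[np.sin(a),-np.cos(a),0],[0,0,-1.]])
def snap(n,f=None):
    c=arm.get_calibration(n); im=arm.snapshot(n)
    if f: cv2.imwrite("pics/"+f,im[:,:,::-1])
    return c,im
def big(m):
    cs,_=cv2.findContours(m.astype(np.uint8),cv2.RETR_EXTERNAL,cv2.CHAIN_APPROX_NONE)
    return sorted(cs,key=cv2.contourArea)[::-1]
E
python3 - <<'E'
from h import *
im=cv2.imread("pics/scene0.png"); c=arm.get_calibration("scene")
hsv=cv2.cvtColor(im,cv2.COLOR_BGR2HSV).astype(int); H,S,V=hsv[...,0],hsv[...,1],hsv[...,2]
roi=np.zeros(V.shape,bool); roi[185:300,205:375]=1
br=(S<60)&(V>150)
bl=big((H>105)&(H<130)&(S>150)&roi)[0]
inside=cv2.drawContours(np.zeros(V.shape,np.uint8),[cv2.convexHull(bl)],-1,1,-1)>0
inside=cv2.erode(inside.astype(np.uint8),np.ones((5,5)))>0
for k in big((S<80)&(V>110)&inside)[:3]:
    p=plane(c,k[:,0],.023)[:,:2].astype(np.float32); r=cv2.minAreaRect(p); print("bracket",cv2.contourArea(k),k[:,0].mean(0),np.round(r[0],3),np.round(r[1],3),r[2])
r=cv2.minAreaRect(plane(c,bl[:,0],.03)[:,:2].astype(np.float32)); print("bins",r)
roi=np.zeros(V.shape,bool); roi[145:195,235:300]=1
k=big((H>3)&(H<20)&(S>120)&(V>120)&roi)[0]; r=cv2.minAreaRect(plane(c,k[:,0],.005)[:,:2].astype(np.float32)); print("cover",r)
roi=np.zeros(V.shape,bool); roi[160:235,330:412]=1
k=big((V<112)&(S<60)&roi)[0]; print("box",k[:,0].min(0),k[:,0].max(0),cv2.contourArea(k)); r=cv2.minAreaRect(plane(c,k[:,0],.06)[:,:2].astype(np.float32)); print(r)
print("corners", plane(c,[[358,168],[406,184],[387,227],[339,207]],.06).round(3))
cv2.imwrite("pics/z.png",cv2.resize(im[140:300,150:420],None,fx=2.9,fy=2.9,interpolation=cv2.INTER_CUBIC))
E
```

```text
bracket 304.0 [335.         265.57142857] [0.666 0.156] [0.102 0.071] 72.77175903320312
bracket 245.0 [284.91836735 235.6122449 ] [ 0.663 -0.005] [0.069 0.103] 48.22239303588867
bracket 217.0 [245.15217391 217.39130435] [ 0.651 -0.16 ] [0.114 0.047] 55.86643981933594
bins ((0.6627301573753357, 0.001000046730041504), (0.4787842929363251, 0.1732300966978073), 86.85089111328125)
cover ((0.4258232116699219, -0.20914912223815918), (0.1341809332370758, 0.1147589311003685), 83.46217346191406)
box [338 167] [406 229] 2563.0
((0.42625266313552856, 0.17336881160736084), (0.18003946542739868, 0.1900089681148529), 85.9949722290039)
corners [[0.336 0.089 0.06 ]
 [0.332 0.255 0.06 ]
 [0.516 0.257 0.06 ]
 [0.511 0.099 0.06 ]]
```

View pics/z.png

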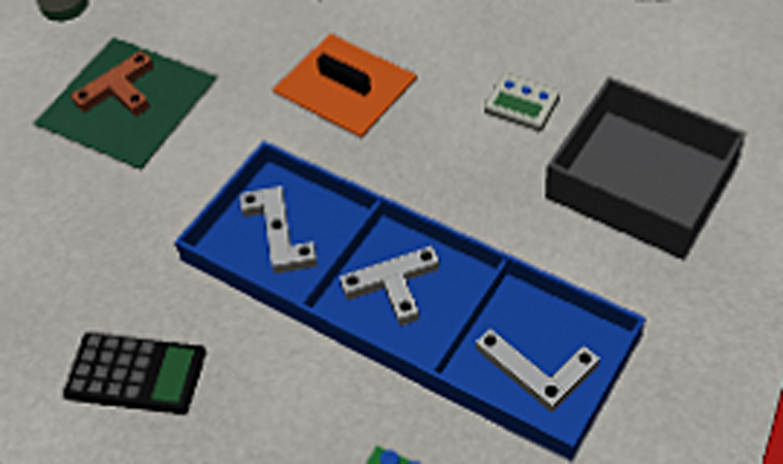

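The crop confirms it: the worn tee is on the mat at crop (115,85), and the new tee is in the middle bin at crop (390,280). Now I'll take wrist views over the tee, cover and box.

```bash
python3 - <<'E'
from h import *
p=arm.current_ee_pos(); arm.move_l([p[0],p[1],.32],feed=.3)
pos=[("cover",.42,-.21),("tee",.62,-.005),("box",.43,.17)]
ims=[]
for n,x,y in pos:
    arm.move_to([x,y,.32],rot(0)); arm.sleep(.15)
    c,im=snap("wrist",n+".png"); np.save(n+".npy",c,allow_pickle=True)
    T=c["cam_to_world"]; print(n,arm.current_t(),T[:3,3].round(3),T[:3,2].round(2),arm.current_joint_positions()); ims.append(im[:,:,::-1])
print(c["intrinsics"][0,0],c["k1"])
cv2.imwrite("pics/w.png",cv2.resize(np.vstack([np.hstack(ims[:2]),np.hstack([ims[2],ims[2]*0])]),(800,500)))
E
```

```text
cover 2.525 [ 0.501 -0.21   0.513] [-0.29  0.   -0.96] [-3.39192272e+01  8.94512356e+00  8.58418689e+01 -3.89286831e-03
  8.52200482e+01  5.61287493e+01]
tee 3.8333 [ 0.701 -0.006  0.514] [-0.29  0.   -0.96] [-6.08700908e+00  2.26650238e+01  6.61996789e+01 -6.50234173e-03
  9.11124548e+01  8.40024764e+01]
box 5.0417 [0.512 0.17  0.513] [-0.29  0.   -0.96] [ 1.40732998e+01  8.33409960e+00  8.66209752e+01 -4.04726086e-03
  8.50613930e+01  1.04146034e+02]
286.94901444849035 -0.03607031715857973
```

View pics/w.png

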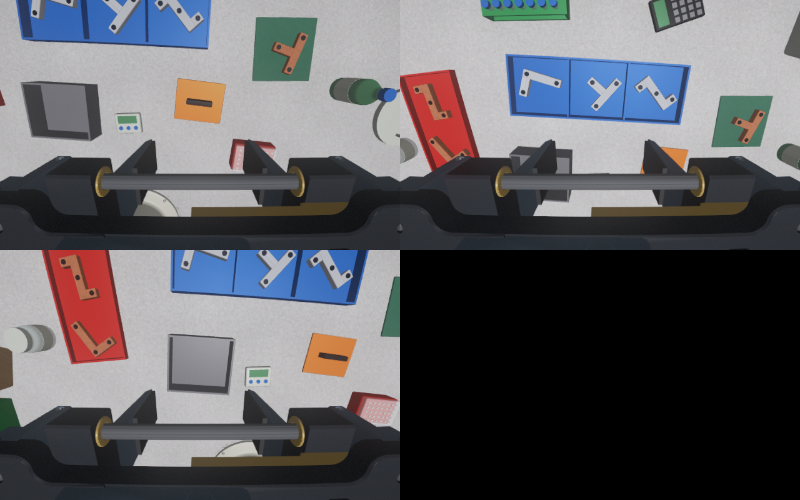

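The wrist views show, in full-image pixels: cover at (320,162) in the cover view, tee at (320,152) in the tee view, and box at (320,181) in the box view.

```bash
python3 - <<'E'
from h import *
def load(n):
    im=cv2.imread(f"pics/{n}.png"); h=cv2.cvtColor(im,cv2.COLOR_BGR2HSV).astype(int)
    return np.load(n+".npy",allow_pickle=True).item(),h[...,0],h[...,1],h[...,2]
def pick(m,u,v):
    return min(big(m)[:8],key=lambda k:-cv2.pointPolygonTest(k,(u,v),True))
def rect(k,c,z): return cv2.minAreaRect(plane(c,k[:,0],z)[:,:2].astype(np.float32))
def f(n,r): print(n,np.round(r[0],4),np.round(r[1],4),round(r[2],2))
c,H,S,V=load("cover"); m=(S>110)&(H>3)&(H<22)
k=pick(m,320,150); f("cover",rect(k,c,.006))
rib=(V<90); rib[:130]=0; rib[195:]=0; rib[:,:285]=0; rib[:,355:]=0
f("rib",rect(big(rib)[0],c,.034))
c,H,S,V=load("tee"); print("V samples",V[152,322],S[152,322])
for vt in(130,160,185):
    m=(S<70)&(V>vt); m[190:]=0; k=pick(m,322,152); f("tee",rect(k,c,.023))
    p=plane(c,k[:,0],.023)[:,:2].astype(np.float32); M=cv2.moments(p[:,None]); print(M["m00"],M["m10"]/M["m00"],M["m01"]/M["m00"], cv2.contourArea(k))
c,H,S,V=load("box"); print(V[181,270:375:7]); print(V[130:250:7,320])
for vt in (85,100):
    m=(V>vt)&(V<175)&(S<60); m=cv2.morphologyEx(m.astype(np.uint8),cv2.MORPH_OPEN,np.ones((5,5))); k=pick(m,320,181); f("floor",rect(k,c,.005)); print(k[:,0].min(0),k[:,0].max(0))
im=[cv2.imread(f"pics/{n}.png")[100:240,250:390] for n in("cover","tee","box")]
cv2.imwrite("pics/crops.png",cv2.resize(np.hstack(im),(798,266)))
E
```

```text
cover [ 0.4244 -0.2082] [0.1337 0.1136] 82.9
rib [ 0.4262 -0.2082] [0.0676 0.0155] 82.77
V samples 202 11
tee [ 0.6612 -0.0041] [0.0712 0.1031] 47.93
0.003099310240601677 0.6522586140389323 -0.013941647071431576 1098.5
tee [ 0.6612 -0.0041] [0.0712 0.1031] 47.93
0.0030275464887870606 0.6522255795970126 -0.0140934699387378 1073.0
tee [ 0.6611 -0.0043] [0.0707 0.1029] 47.93
0.0029565985837262374 0.6520219896107338 -0.014311285954091849 1047.5
[125 141 142 143 145 145 146 148 149 150 150 151 151 152  67]
[191  72 159 158 155 153 152 148 146 145 142 140 138  68 140 195 196 195]
floor [0.4055 0.17  ] [0.1613 0.1419] 85.96
[275 136] [368 218]
floor [0.4056 0.1701] [0.1604 0.1415] 86.06
[275 137] [367 218]
```

View pics/crops.png

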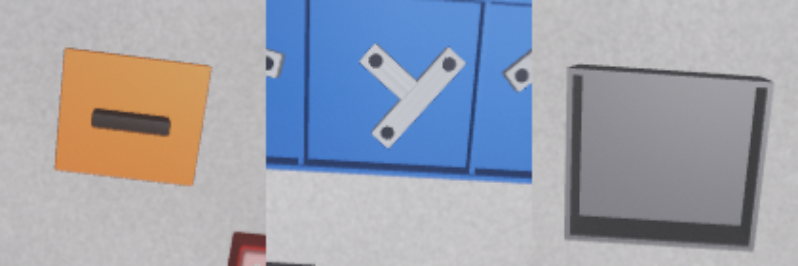

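All three are measured consistently. The tee's stem points at 47.9°, so I'll grasp the stem.

```bash
python3 - <<'E'
from h import *
u=lambda d:np.array([np.cos(np.radians(d)),np.sin(np.radians(d))])
g=np.array([.6612,-.0042])+.006*u(47.93); R=rot(47.93)
arm.move_to([*g,.16],R); arm.grip(.055); arm.move_l([*g,.03],feed=.2); arm.move_l([*g,.009],feed=.05)
print("F",arm.current_force().round(1))
arm.grip(0.0); print("w",arm.current_width(),arm.current_grasp_force(),arm.current_t())
arm.move_l([*g,.05],feed=.06); arm.move_l([*g,.2],feed=.2)
print("w",arm.current_width(),arm.current_grasp_force(),arm.current_force().round(1),arm.current_t())
snap("wrist","held.png"); c,im=snap("scene","after.png"); cv2.imwrite("pics/after_z.png",cv2.resize(im[80:300,200:430,::-1],None,fx=2.6,fy=2.6))
E
```

```text
F [-0.   0.2  0. ]
w 0.0005031788688197673 0.0 9.2917
w 0.0008549498752477736 0.0 [-0.2 -0.2 -1. ] 11.025
```

View pics/after_z.png

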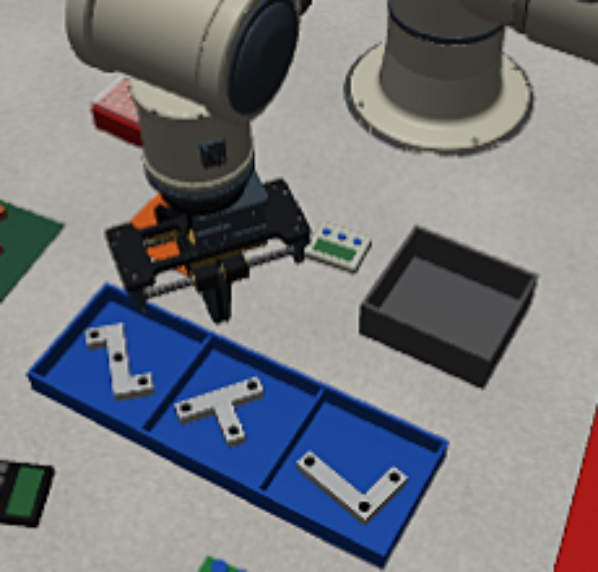

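The tee wasn't gripped: it is still in its bin at crop (220,405), and the fingers are closed and empty at crop (220,310). I'll check where the TCP really is.

```bash
python3 - <<'E'
from h import *
print(arm.current_ee_pos(),arm.current_tool_rot().round(3),arm.current_joint_positions().round(2),arm.current_force().round(2))
c=arm.get_calibration("scene"); print(plane(c,[[285,203]],.2))
q=arm.get_calibration("wrist")["cam_to_world"]; print(q.round(3))
im=cv2.imread("pics/held.png"); 
im2=cv2.imread("pics/after.png"); hsv=cv2.cvtColor(im2,cv2.COLOR_BGR2HSV).astype(int); m=(hsv[...,1]<80)&(hsv[...,2]>110); m[:215]=0; m[:,:262]=0; m[255:]=0; m[:,305:]=0
k=[k for k in big(m) if cv2.contourArea(k)>100]; 
for a in k: print(cv2.contourArea(a),cv2.minAreaRect(plane(c,a[:,0],.023)[:,:2].astype(np.float32)))
cv2.imwrite("pics/held2.png",im)
E
```

```text
[6.64424112e-01 3.06811298e-04 1.98353595e-01] [[ 0.67   0.742 -0.003]
 [ 0.742 -0.67   0.   ]
 [-0.002 -0.002 -1.   ]] [-5.12 31.23 70.23  0.   78.69 36.95] [-0.11 -0.04 -0.69]
[[0.659885   0.00207162 0.2       ]]
[[ 0.742 -0.642 -0.196  0.719]
 [-0.671 -0.71  -0.213  0.061]
 [-0.002  0.289 -0.957  0.392]
 [ 0.     0.     0.     1.   ]]
250.5 ((0.6628886461257935, -0.004833340644836426), (0.06946641951799393, 0.10319565236568451), 48.215370178222656)
```

View pics/held2.png

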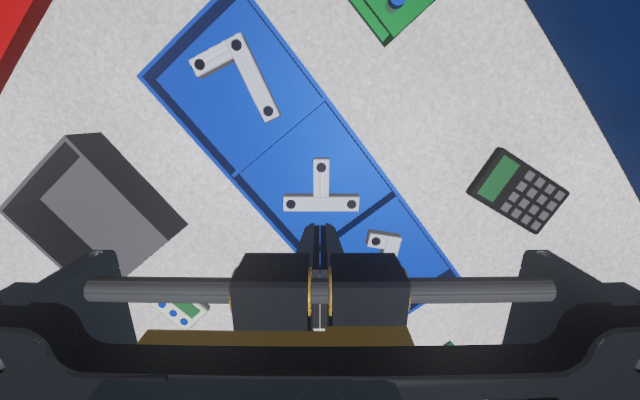

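The TCP is centred on the stem and the tee hasn't moved, so the fingers must have closed above it or slipped off. I'll descend again and take readings.

```bash
python3 - <<'E'
from h import *
u=lambda d:np.array([np.cos(np.radians(d)),np.sin(np.radians(d))])
g=np.array([.6612,-.0042])+.006*u(47.93)
arm.grip(.055); print("w",arm.current_width(),arm.current_t())
arm.move_l([*g,.03],feed=.2); print(arm.current_ee_pos(),arm.current_t())
arm.move_l([*g,.009],feed=.05); print(arm.current_ee_pos(),arm.current_force().round(1),arm.current_t())
arm.sleep(.2); print(arm.current_ee_pos(),arm.current_force().round(1))
c,im=snap("wrist"); c,a=snap("side"); 
arm.grip(.018); print("w",arm.current_width(),arm.current_grasp_force(),arm.current_force().round(1),arm.current_t())
c,im2=snap("wrist")
cv2.imwrite("pics/dn.png",np.hstack([im[80:380,120:520],im2[80:380,120:520]])[:,:,::-1])
E
```

```text
w 0.054571933713061266 12.0667
[6.66016946e-01 2.03218085e-04 3.11296267e-02] 13.0667
[6.65135745e-01 2.69097563e-04 8.78961737e-03] [-0.1  0.3 -0.5] 13.6333
[6.65400274e-01 2.38504964e-04 9.23833943e-03] [0.  0.  0.5]
w 0.018374145444613542 0.0 [-0.7  0.5  0.1] 14.6583
```

View pics/dn.png

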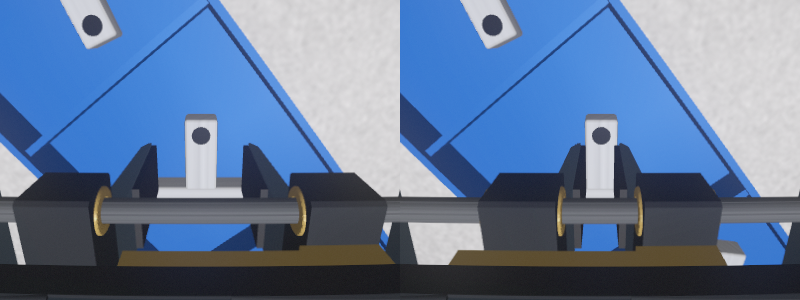

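```bash
python3 - <<'E'
from h import *
c=arm.get_calibration("wrist"); T=np.linalg.inv(c["cam_to_world"]); P=arm.current_ee_pos(); R=arm.current_tool_rot()
def proj(X):
    q=T[:3,:3]@X+T[:3,3]; return cv2.projectPoints(q[None],np.zeros(3),np.zeros(3),c["intrinsics"],np.array([c["k1"],0,0,0,0.]))[0].ravel().round(0)-[120,80]
for y in(-.009,.009):
  for x in(-.016,0,.016):
    for z in (0,-.0188,-.04): print(x,y,z,proj(P+R@np.array([x,y,z])))
u=lambda d:np.array([np.cos(np.radians(d)),np.sin(np.radians(d))])
s=u(47.93);t=u(47.93-90);C=np.array([.6612,-.0042])
for y in(-.014,.036): print("stem",y,[proj(np.r_[C+y*s+x*t,.023]) for x in(-.011,.011)])
print(arm.current_width(),arm.current_grasp_force(),P)
arm.grip(0.008);print(arm.current_width(),arm.current_grasp_force(),arm.current_force().round(1))
i,im=snap("wrist"); i,a=snap("side"); i,b=snap("scene")
cv2.imwrite("pics/cl.png",np.hstack([cv2.resize(im[100:300,220:420],(390,390)),cv2.resize(b[200:270,250:320],(390,390),interpolation=cv2.INTER_CUBIC)])[:,:,::-1])
E
```

```text
-0.016 -0.009 0 [189. 174.]
-0.016 -0.009 -0.0188 [188. 187.]
-0.016 -0.009 -0.04 [186. 204.]
0 -0.009 0 [189. 154.]
0 -0.009 -0.0188 [188. 165.]
0 -0.009 -0.04 [186. 180.]
0.016 -0.009 0 [188. 133.]
0.016 -0.009 -0.0188 [187. 143.]
0.016 -0.009 -0.04 [186. 156.]
-0.016 0.009 0 [213. 174.]
-0.016 0.009 -0.0188 [214. 187.]
-0.016 0.009 -0.04 [216. 204.]
0 0.009 0 [213. 154.]
0 0.009 -0.0188 [215. 165.]
0 0.009 -0.04 [216. 180.]
0.016 0.009 0 [214. 133.]
0.016 0.009 -0.0188 [215. 143.]
0.016 0.009 -0.04 [217. 156.]
stem -0.014 [array([185., 188.]), array([217., 188.])]
stem 0.036 [array([184., 120.]), array([218., 120.])]
0.01820386642455119 0.0 [6.65244104e-01 2.42534783e-04 8.99883961e-03]
0.007690477324394635 0.0 [-0.3 -0.  -0.4]
```

View pics/cl.png

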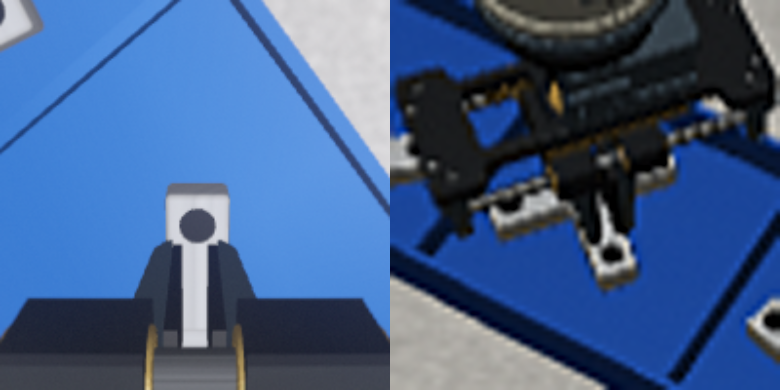

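The view shows the finger ends resting in the air above the stem top. The front edge of the tips is at crop row ~143, against 133 predicted for the reported TCP. So the real finger ends sit roughly 15–19 mm short of the reported TCP, contrary to the spec. I'll open and descend in small force-guarded steps to find the real tip height.

```bash
python3 - <<'E'
from h import *
u=lambda d:np.array([np.cos(np.radians(d)),np.sin(np.radians(d))])
g=np.array([.6612,-.0042])+.006*u(47.93)
arm.grip(.055)
z=.009
f0=arm.current_force()
for i in range(13):
    z-=.002
    arm.move_l([*g,z],feed=.04); f=arm.current_force(); print(round(z,4),arm.current_ee_pos()[2].round(4),f.round(1))
    if abs(f[2]-f0[2])>4 or z<-.0125: break
arm.sleep(.1); print(arm.current_force().round(1),arm.current_t())
E
```

```text
0.007 0.0068 [-0.9 -0.9  0.9]
0.005 0.0048 [ 0.1 -0.6 -0.7]
0.003 0.0029 [-0.2 -1.  -0.1]
0.001 0.0009 [-0.1 -0.6  1.5]
-0.001 -0.0012 [-0.  -0.3 -0.5]
-0.003 -0.0032 [-0.2 -0.9 -0.4]
-0.005 -0.0052 [0.9 0.  0.1]
-0.007 -0.0072 [-0.5  0.3  0.1]
-0.009 -0.0092 [ 0.4 -0.7  0. ]
-0.011 -0.0112 [ 0.3 -0.5 -0.1]
-0.013 -0.0131 [-0.  -0.6  0.1]
[ 0.7 -0.   0.5] 18.9417
```

There's no contact even at z = -0.013, which confirms the offset. I'll grip here.

```bash
python3 - <<'E'
from h import *
arm.grip(.0); print("w",arm.current_width(),arm.current_grasp_force(),arm.current_force().round(1))
if arm.current_width()>.015:
    p=arm.current_ee_pos(); print(p)
    arm.move_l([p[0],p[1],.03],feed=.06); print("w",arm.current_width(),arm.current_grasp_force(),arm.current_force().round(1))
    c,im=snap("wrist"); print(arm.current_ee_pos(),arm.current_t())
    c,b=snap("scene")
    cv2.imwrite("pics/lift.png",np.hstack([cv2.resize(im[80:320,200:440],(390,390)),cv2.resize(b[190:270,250:330],(390,390),interpolation=cv2.INTER_CUBIC)])[:,:,::-1])
E
```

```text
w 0.02178850822117281 29.988439679145813 [ 0.4 -0.2 -0.5]
[ 6.65308556e-01  2.24801790e-04 -1.29716451e-02]
w 0.022115635150636515 29.986509382724762 [ 0.6  0.8 -3.2]
[6.64976901e-01 2.39793834e-04 2.95567407e-02] 20.4667
```

View pics/lift.png

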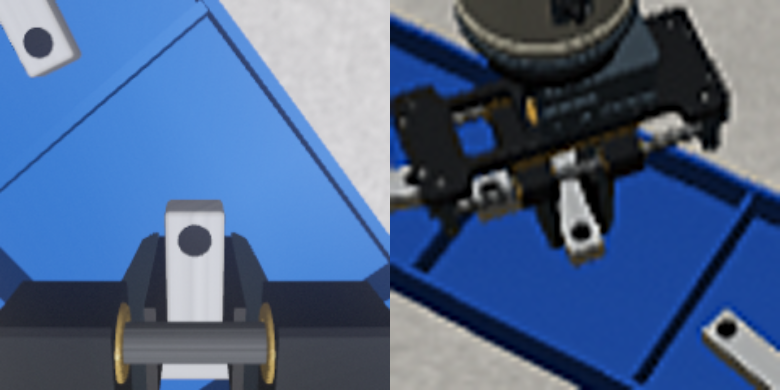

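Lifted: the tee is held by its stem at width 22 mm and is level (both views). The bracket bottom corresponds to nominal TCP z -0.013, so I'll place at that height with a force guard.

```bash
python3 - <<'E'
from h import *
u=lambda d:np.array([np.cos(np.radians(d)),np.sin(np.radians(d))])
p=arm.current_ee_pos(); arm.move_l([p[0],p[1],.17],feed=.2)
b=np.array([.4055,.170])+.014*u(-4); R=rot(-4)
arm.move_to([*b,.17],R); print(arm.current_width(),arm.current_force().round(1),arm.current_t())
arm.move_l([*b,.04],feed=.15); arm.move_l([*b,0.0],feed=.06); arm.sleep(.1); f0=arm.current_force(); print(f0.round(1),arm.current_torque().round(2))
z=0.
while z>-.0125:
    z-=.002; arm.move_l([*b,z],feed=.03); f=arm.current_force(); print(round(z,4),f.round(1),end=" ")
    if f[2]-f0[2]>4: break
arm.sleep(.1); print("\nend",z,arm.current_force().round(1),arm.current_torque().round(2),arm.current_ee_pos(),arm.current_width(),arm.current_t())
E
```

```text
0.021974505345020576 [ 1.5 -0.1 -2.4] 22.55
[-0.2  0.4 -3. ] [ 0.03 -0.05  0.03]
-0.002 [-0.9 -0.3 -3.2] -0.004 [-0.1  0.7 -2.7] -0.006 [-0.5  0.7 -3.2] -0.008 [-0.7  0.2 -3.4] -0.01 [-0.2 -0.5 -3.5] -0.012 [ 0.2 -0.3 -3.8] -0.014 [-0.6 -1.5  6.6] 
end -0.014 [-1.6 -0.5  6.6] [-0.19  0.17  0.09] [ 0.41975039  0.16906002 -0.0137146 ] 0.02220252244251684 26.3333
```

It made contact with the box floor just where expected. I'll release, retreat and measure the tee in the box.

```bash
python3 - <<'E'
from h import *
p=arm.current_ee_pos(); arm.move_l([p[0],p[1],-.0125],feed=.03)
arm.grip(.05); arm.sleep(.2); print(arm.current_force().round(1),arm.current_width())
arm.move_l([p[0],p[1],.03],feed=.08); arm.move_l([p[0],p[1],.2],feed=.25)
arm.move_to([.43,.17,.32],rot(0)); arm.sleep(.15)
c,im=snap("wrist","placed.png"); h=cv2.cvtColor(im,cv2.COLOR_RGB2HSV).astype(int)
m=(h[...,2]>165)&(h[...,1]<60); r=np.zeros_like(m); r[138:215,278:362]=1
for vt in(165,180,190):
    k=big((h[...,2]>vt)&(h[...,1]<60)&r)[0]; q=plane(c,k[:,0],.023)[:,:2].astype(np.float32); M=cv2.moments(q[:,None])
    print(cv2.minAreaRect(q),M["m10"]/M["m00"],M["m01"]/M["m00"])
print(arm.current_t())
E
```

```text
[-0.6 -0.5  0.4] 0.049983403675955176
((0.4129914343357086, 0.16977493464946747), (0.10179410874843597, 0.0707768052816391), 85.97172546386719) 0.3998188167393883 0.17103141199503416
((0.4131881594657898, 0.1699359118938446), (0.10144324600696564, 0.07017333060503006), 85.96802520751953) 0.39981923737006797 0.17123264217047224
((0.4134785830974579, 0.16996416449546814), (0.1012985110282898, 0.069138303399086), 85.8834228515625) 0.40019833713022596 0.17133644173393006
29.6583
```

The tee lies flat at (0.413, 0.170), yaw -4°, as planned. Next is the cover.

```bash
python3 - <<'E'
from h import *
g=np.array([.425,-.2082]); R=rot(82.9)
arm.move_to([*g,.12],R); arm.grip(.05); arm.move_l([*g,.03],feed=.15); f0=arm.current_force()
arm.move_l([*g,-.004],feed=.05); arm.sleep(.1); print("F",f0.round(1),arm.current_force().round(1))
arm.grip(0.); w=arm.current_width(); print("w",w,arm.current_grasp_force(),arm.current_force().round(1),arm.current_t())
if w>.011:
    arm.move_l([*g,.03],feed=.06); arm.move_l([*g,.2],feed=.2); print("w",arm.current_width(),arm.current_grasp_force())
    b=[.4055,.170]; arm.move_to([*b,.2],rot(86)); print(arm.current_width(),arm.current_ee_pos(),arm.current_t())
    c,im=snap("wrist"); h=cv2.cvtColor(im,cv2.COLOR_RGB2HSV).astype(int); k=big((h[...,1]>110)&(h[...,0]>3)&(h[...,0]<22))[0]; print(cv2.boundingRect(k))
    c,im=snap("scene","hc.png"); h=cv2.cvtColor(im,cv2.COLOR_RGB2HSV).astype(int); m=(h[...,1]>110)&(h[...,0]>3)&(h[...,0]<22); m[:120]=0;m[240:]=0;m[:,:230]=0;m[:,410:]=0
    k=big(m)[0]; print(cv2.boundingRect(k),cv2.minAreaRect(plane(c,k[:,0],.21)[:,:2].astype(np.float32)))
E
```

```text
F [0.2 0.6 0.8] [-0.2  0.5 -0.1]
w 0.013898583406038743 30.000377297401428 [0.2 0.4 1.5] 34.2417
w 0.014050762988327345 29.999843537807465
0.013884466075717295 [0.40588008 0.16934309 0.19987091] 37.3667
(231, 142, 178, 125)
(349, 148, 58, 33) ((0.40933799743652344, 0.16840657591819763), (0.1343606561422348, 0.11696672439575195), 86.11164093017578)
```

The cover is held level and centred. I'll lower it with the force guard.

```bash
python3 - <<'E'
from h import *
b=[.4055,.170]
arm.move_l([*b,.06],feed=.15); arm.move_l([*b,.026],feed=.06); arm.sleep(.1); f0=arm.current_force(); z=.026
while z>.016:
    z-=.001; arm.move_l([*b,z],feed=.03); f=arm.current_force(); print(round(z,4),f[2].round(1),end=" ")
    if f[2]-f0[2]>3.5: break
arm.sleep(.1); print(arm.current_force().round(1),arm.current_ee_pos())
arm.move_l([*b,z+.0007],feed=.03)
arm.grip(.045); arm.sleep(.3); arm.move_l([*b,.07],feed=.08); arm.move_l([*b,.2],feed=.25)
arm.move_to([.43,.17,.32],rot(0)); arm.sleep(.15)
c,im=snap("wrist","final.png"); h=cv2.cvtColor(im,cv2.COLOR_RGB2HSV).astype(int)
m=(h[...,1]>110)&(h[...,0]>3)&(h[...,0]<22); m[:,:250]=0;m[:,380:]=0;m[:120]=0;m[230:]=0
k=big(m)[0]; print("cover",cv2.minAreaRect(plane(c,k[:,0],.029)[:,:2].astype(np.float32)),arm.current_width(),arm.current_t())
q=cv2.approxPolyDP(k,6,True)[:,0]; P=plane(c,q,.029); print(P.round(4).tolist(),[round(float(np.linalg.norm(P[i]-P[i-1])),4) for i in range(len(P))])
E
```

```text
0.025 0.7 0.024 -1.0 0.023 -0.7 0.022 -0.2 0.021 0.1 0.02 -1.3 0.019 0.3 0.018 19.4 [-3.9 -1.  20.3] [0.40560773 0.17006627 0.01855559]
cover ((0.4051285982131958, 0.1699158251285553), (0.1340007781982422, 0.114283986389637), 85.9434585571289) 0.045068687224201945 45.7083
[[0.4663, 0.2313, 0.029], [0.3545, 0.2389, 0.029], [0.3469, 0.1074, 0.029], [0.4564, 0.1012, 0.029]] [0.1305, 0.1121, 0.1317, 0.1096]
```

The cover is flat, with the right size at the right height, and centred to within 1 mm. The gripper is clear, so I'm handing in.

```bash
python3 -c "
from rig import arm
print(arm.sign_off(),arm.current_t())"
```

```text
the job is handed in; nothing more can be done
the job is handed in; nothing more can be done
```

The new tee is flat in the kit box with the cover centred on top, and the job is handed in (about 46 s, verdict not shown); the first grip missed because the real finger ends sit roughly 15–19 mm short of the reported TCP, so I corrected the heights with force-guarded moves.

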